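Put oiled knobs away in the vented drying box

ROBOT

A 6-joint arm with a two-finger parallel gripper is mounted at the origin on a cart in front of the work surface, level with it; the furniture and walls round the work are solid. World frame = base frame: x ahead of the robot, y to its left, z up, the work surface at z = 0. Lengths are in mm, angles in rad, forces in N, time in s.
With the tool pointing down it reaches from about 350 to 775 mm from the base axis. Payload 7.3 kg.
Tool frame: the origin (TCP) lies on the front face of the gripper's body, between the roots of the fingers; the fingertips stand 66 mm ahead of it and the grasp point (between the pads) lies 47 mm ahead of it (bot.tip_extent is the distance from the TCP to the fingertips, in mm); z points along the fingers, y is the line along which they close (so a half turn about z gives the same grasp; the last joint's range is limited). The gripper opens to 92 mm and grips with 3 to 60 N. Pads are 19 mm wide; open, the fingers measure 130 mm over their backs; the gripper's body (75 mm by 190 mm) begins 47 mm behind the grasp point.
Start: joints at [-1.356, 0.342, 1.524, -0, 1.275, -0.146], TCP at [185.359, -491.203, 292.241] pointing down, gripper open.
Joint ranges: [-2.53, 2.53], [-0.77, 2.02], [0.04, 2.7], [-1, 4.14], [0.28, 2.66], [-3.11, 3.11]. Speed limits (rad/s): [2.57, 2.57, 3.14, 3.14, 3.14, 3.14].

INTERFACE

Orientations are given as [roll, pitch, yaw] about the fixed x, y, z axes, in that order (R = Rz(yaw) Ry(pitch) Rx(roll)).
In Python, from plant import readout, viewer, order, bot gives the robot as it stands.
- The arm moves only by the shell command python3 -m creep 'ROWS'. ROWS is text: rows parted by semicolons, each of 7 numbers parted by spaces: the shift along the world's x, y, z in m, then the turn, a rotation vector about the world's x, y, z in rad, then the opening in per cent of the stroke, from 0 (shut) to 100 (fully open). A call has 1 to 8 rows; each row shifts and turns the commanded pose from where the row before left it; what a row does not reach is not made up. A row lasts 1/12 s, in which the tool goes at most 41.7 mm and 7.16 degrees, less where a joint would pass 70% of its speed; a pose out of reach is approached as far as the arm can. A call is refused whole if a number of a shift passes 0.0417 or a number of a turn 0.125, either way. A call with a gripper value outside its range is refused whole. The fingers move at their own pace and stop on an object; the grip force is fixed at half the most. Time passes only in rows, so rows that do not move let the fingers close. It gives the time, the measured TCP pose, the force, the opening and the grip force at its end, in the units of the state.
- readout.get_obs(): the state, without advancing time (a new reading comes with each control period).
- viewer.capture(name): name is "side" or "top"; returns the picture (384x512x3 uint8, red, green, blue); there is no depth.
- viewer.camera_info(name): a dict with "fx", "fy", "cx", "cy" (pixels), "origin" and "rotation" of the camera in the world. Camera axes: x right, y up, looking along -z (the intrinsics and any distortion apply to the point x, -y, -z); pixel columns grow to the right and rows downward; lengths in mm; the calibration is good to about 2 mm. A picture is of the moment at which its call begins. camera_info takes no time and is no camera call.
- order.close_job(): hands the job in; it is judged then, once.
The state is a dict: "time": time; "joint_positions": joint angles; "dq": joint speeds; "tau": joint torques, N m; "tool_pos": TCP position; "tcp_rot": TCP orientation; "contact_force": force on the tool from outside, world axes, zero at the start; "moment": the same for the moment, N m; "grip_width": finger opening in mm; "finger_force": force on a finger pad.
Only numpy, scipy, OpenCV 4.12 (cv2) and the standard library are available. Lean on these libraries where they do the work, as an engineer would, in place of code of your own. Each camera call takes 0.05 s, during which the arm holds its last target. There are 200 camera calls.

TASK

Put the freshly oiled wooden knobs away to dry: slide the drying box's flush cover fully open (like the vents it has no handle: press down on it and drag), lay every knob from the cork mat in the compartment, side by side and not on top of one another, and slide the cover fully shut again. Also slide the left vent fully open and set the right vent so that its white line stands at the red marks; leave the other things on the bench where they are.

Things in the scene. Friction and masses are not known exactly. Their poses are not given: they have to be found in the camera images.
- dry_box: Drying box fixed to the bench: low pale wooden box with brown rims, 226 (x) x 300 (y) x 56 mm high. Origin on the bench; its x points away from the robot, y left (turned up to 0.2 rad). In its frame the faces are at x = -118 and 108, y = +-150 mm. Compartment at its right rear (bay), solid bed for the open cover at its left rear, two vent sliders in the strip along its front (x = -110 to -64).
- bay (a point): Centre of the compartment's inner floor, 6 mm above the bench, at (20, -70, 6) mm in the box frame and turned like the box. The compartment is 140 (box x) x 130 mm (box y), its mouth 50 mm above the bench (rims round it 56), walls 14 mm thick. Room for four knobs side by side, e.g. at +-30 mm in x and +-32 mm in y, lying along y.
- cover (a joint): Flat dark wooden cover, 150 (box x) x 142 (y) x 6 mm, no handle, practically flush (top 57 mm above the bench, 1 mm over the rims), with a 60 mm square black ribbed rubber patch. Slides along the box's y: 0 = fully shut over the compartment, 0.136 m = fully open, to the left. Friction about 1.2 N, stays where left; moved by pressing down with about 6 to 10 N and dragging.
- cover_mid (a point): Middle of the cover's top face, on the rubber patch, 57 mm above the bench; it moves with the cover. With the cover shut it is at (20, -70, 57) mm in the box frame.
- vent_left (a joint): Left vent slider: flat grey ribbed plate, no handle, 44 (box x) x 66 (y) x 6 mm, practically flush (top 57 mm above the bench, rims 56). Slides along the box's y: 0 = shut over the black grille near the box's middle, 0.056 m = fully open, at the left end. Friction about 1 N, stays where left; moved by pressing down with about 6 to 10 N and dragging.
- vent_left_mid (a point): Middle of the left vent slider's top face, moving with it; a white line across the slider runs through it. At joint value q it is at (-87, 43 + q, 57) mm in the box frame.
- vent_right (a joint): The right vent slider, the mirror image of the left: 0 = shut near the middle of the box, 0.056 m = fully open, against the right end (it opens toward the box's -y). Its white line stands at the red marks at a value of 0.028 m. Same friction.
- vent_right_mid (a point): Middle of the right vent slider's top face, on its white line, moving with it. At joint value q it is at (-87, -43 - q, 57) mm in the box frame.
- red_mark (a point): Point on the line between the two red marks painted on the rims in front of and behind the right vent slider, 57 mm above the bench, at (-87, -71, 57) mm in the box frame. vent_right_mid comes here when the slider is at its mark.
- mat: Cork mat fixed to the bench right of the box, 160 (x) x 200 (y) x 3 mm; origin at the centre of its underside. Two to four knobs lie on it at the start.
- knob_a_mid (a point): Turned pale wooden knob, lying on its side, 42 mm long (its y axis), 25 mm wide (x), 24 mm high (z), 15 g; the point is its centre, half-way up. Grasp it across its width. May be absent (None).
- knob_b_mid (a point): Turned pale wooden knob, lying on its side, 42 mm long (its y axis), 25 mm wide (x), 24 mm high (z), 15 g; the point is its centre, half-way up. Grasp it across its width. May be absent (None).
- knob_c_mid (a point): Turned pale wooden knob, lying on its side, 32 mm long (its y axis), 23 mm wide (x), 23 mm high (z), 15 g; the point is its centre, half-way up. Grasp it across its width. May be absent (None).
- knob_d_mid (a point): Turned pale wooden knob, lying on its side, 32 mm long (its y axis), 23 mm wide (x), 23 mm high (z), 15 g; the point is its centre, half-way up. Grasp it across its width. May be absent (None).
- sanding_block: Dark sanding block 37 x 63 x 26 mm behind the mat; bystander. Origin at the centre of its underside.
- graver: Graver with a brown wooden handle, 150 mm long (its y), 19 mm thick, lying in front of the box; bystander. Origin under its middle.
- charcoal: Black charcoal stick 10 x 100 x 10 mm (long along its y), lying right of the mat; bystander. Origin under its middle.
- knob_a: The same knob a; origin at the centre of its underside as it lies upright at the start. Use the centre point above for grasping.
- knob_b: The same knob b; origin at the centre of its underside as it lies upright at the start. Use the centre point above for grasping.
- knob_c: The same knob c; origin at the centre of its underside as it lies upright at the start. Use the centre point above for grasping.
- knob_d: The same knob d; origin at the centre of its underside as it lies upright at the start. Use the centre point above for grasping.
Things that resemble listed ones, but are neither listed nor needed, are in the scene too. Leave any pink look-alike of the knob_b alone. What is shaped like the knob_a but pink is not meant.

How it is judged:
By the outcome, as a careful person would: the job done as asked, in the order asked, and still so for the second after the job is handed in, with the robot touching nothing.
Of knob_a, knob_b, knob_c, knob_d only 2 to 4 are there at a start; the rules pass over those that are not, and their reading is None.
At some moment in a run one of knob_a, knob_b, knob_c, knob_d may be knocked a few centimetres aside while the robot is not near it.
Once in a run the grip may slacken for a moment while it holds something.
It also fails if it takes over 210 s, if anything falls off the work surface, if the arm or the gripper's body presses on something with over 40 N, if the wrist force passes 120 N, or if a joint passes its speed limit or range.

## Working session

There is one attempt and no reset: what is moved stays moved. The work goes in short steps, Python scripts to look and compute and a shell command to move; the robot and the scene stay as the last step left them, time stands still between calls to the robot, and variables do not carry over. Pictures are saved under pics/ and viewed, at most 14 in all, crops included, and the job is handed in when it is done.

```bash
ls; mkdir -p pics
cat > h.py <<'E'
import numpy as np,cv2
from plant import readout,viewer,order,bot
def cap(n,f):
    im=viewer.capture(n); cv2.imwrite('pics/'+f,im[:,:,::-1]); return im
def cast(n,uv,z):
    c=viewer.camera_info(n); R=np.array(c['rotation']);o=np.array(c['origin'])
    u,v=uv; d=R@np.array([(u-c['cx'])/c['fx'],-(v-c['cy'])/c['fy'],-1])
    return o+d*(z-o[2])/d[2]
def proj(n,p):
    c=viewer.camera_info(n); R=np.array(c['rotation']);o=np.array(c['origin'])
    q=R.T@(np.array(p,float)-o); return np.array([c['cx']+c['fx']*q[0]/-q[2],c['cy']-c['fy']*q[1]/-q[2]])
E
python3 - <<'E'
from h import *
for n in('top','side'): print(viewer.camera_info(n)); im=cap(n,n+'0.png'); cv2.imwrite('pics/%s0b.png'%n,cv2.resize(im[:,:,::-1],(800,600),interpolation=cv2.INTER_CUBIC))
print(readout.get_obs())
E
```

```text
pics
{'fx': 365.7157860535214, 'fy': 365.7157860535214, 'cx': 262.56844084543945, 'cy': 187.83339758607272, 'origin': array([ 388.48936085, -164.2876466 , 1067.22905673]), 'rotation': array([ 0.15051078, -0.00302267, -1.59128732])}
{'fx': 373.46320681513765, 'fy': 373.46320681513765, 'cx': 255.148725772566, 'cy': 188.78196126991074, 'origin': array([ 419.47251423, -836.71472667,  583.25553801]), 'rotation': array([ 0.94281155, -0.01710996, -0.1524751 ])}
{'time': 0.1, 'joint_positions': array([-1.35601749e+00,  3.42671026e-01,  1.52489172e+00, -1.58167907e-05,
        1.27541855e+00, -1.45992368e-01]), 'dq': array([-0.00158509, -0.00207198, -0.00189303, -0.00092117, -0.00125346,
        0.00022698]), 'tau': array([ 1.22329271e-03, -4.32007778e+01, -2.44692814e+01,  7.18414458e-02,
        5.25553920e-02, -3.78054085e-05]), 'tool_pos': array([ 185.28653546, -490.9326096 ,  291.61546191]), 'tcp_rot': array([-3.14021658e+00, -1.87047838e-04,  3.60775693e-01]), 'contact_force': array([ 0.3236871 , -0.54489718, -0.0731084 ]), 'moment': array([ 0.0129135 , -0.01714082, -0.00681888]), 'finger_force': 0.0, 'grip_width': 91.91572140892258}
```

```bash
sed -i "s/R=np.array(c\['rotation'\])/R=Rot.from_euler('xyz',c['rotation']).as_matrix()/; s/^import numpy as np,cv2/import numpy as np,cv2\nfrom scipy.spatial.transform import Rotation as Rot/" h.py; python3 -c "
from h import *
print(viewer.camera_info('top').keys(),proj('top',[400,0,0]),proj('side',[400,0,0]))"
```

```text
dict_keys(['fx', 'fy', 'cx', 'cy', 'origin', 'rotation']) [204.47923048 240.44470387] [197.24291481 183.49901974]
```

View pics/top0b.png

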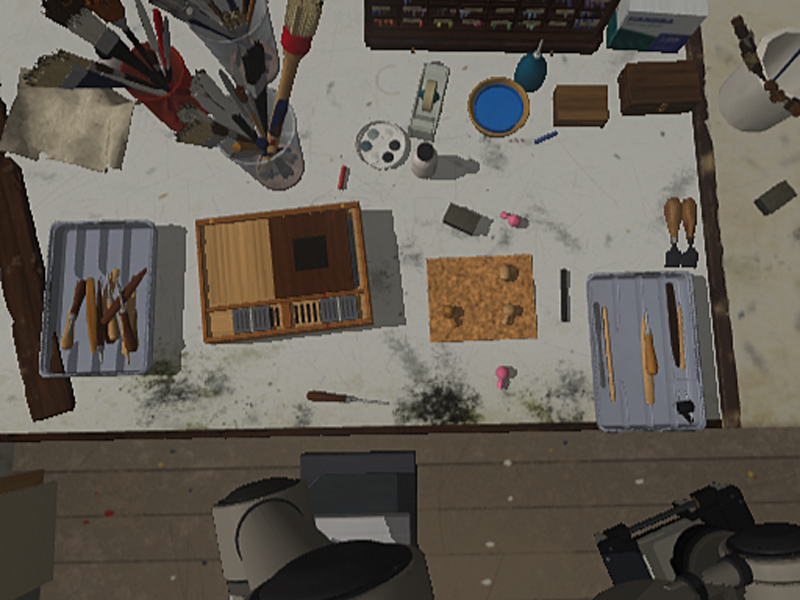

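View pics/side0b.png

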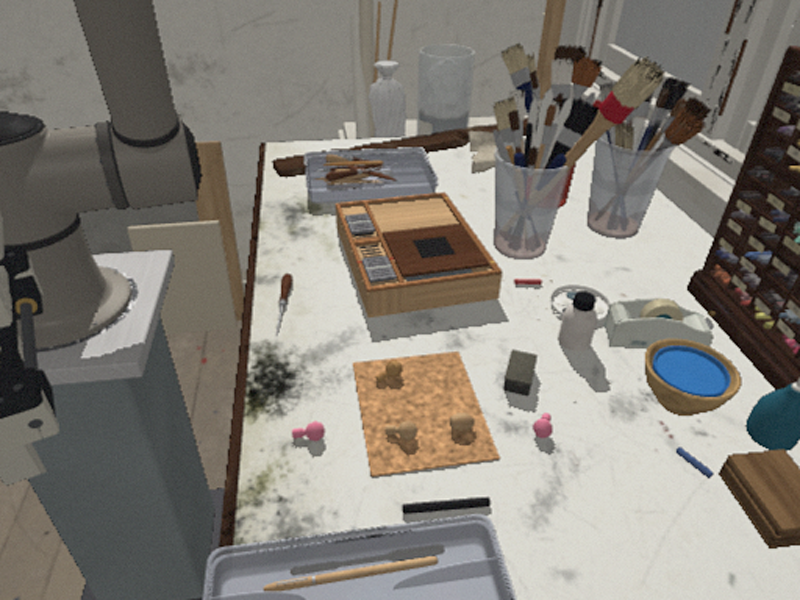

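Run:
```python
import cv2,numpy as np
t=cv2.imread('pics/top0.png');s=cv2.imread('pics/side0.png')
a=cv2.resize(t[120:225,120:245],(595,500),interpolation=cv2.INTER_CUBIC)
b=cv2.resize(t[155:225,265:350],(0,0),fx=5,fy=5,interpolation=cv2.INTER_CUBIC)
c=cv2.resize(s[220:310,220:325],(0,0),fx=5,fy=5,interpolation=cv2.INTER_CUBIC)
cv2.imwrite('pics/c1.png',a)
d=np.zeros((450,800,3),np.uint8);b=cv2.resize(b,(400,330));c=cv2.resize(c,(400,343));d[:330,:400]=b;d[:343,400:]=c
cv2.imwrite('pics/c2.png',d[:345])
```

```text
(no output)
```

View pics/c1.png

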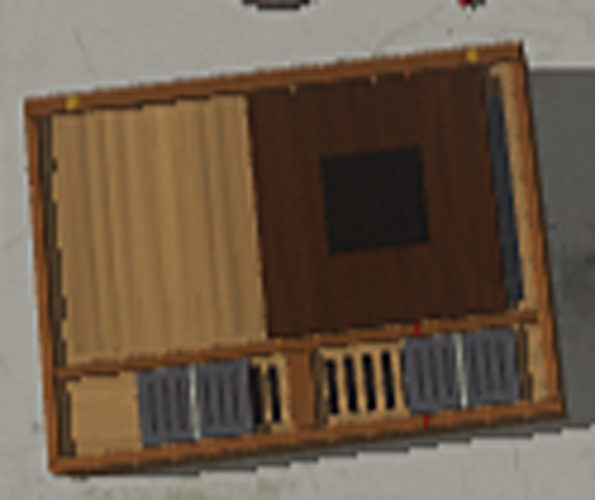

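View pics/c2.png

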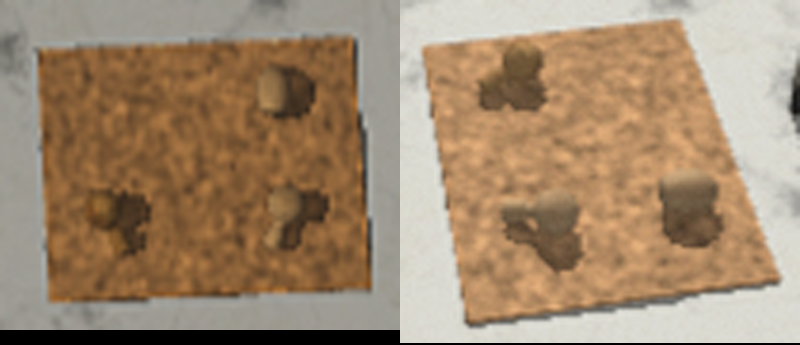

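```bash
cat >> h.py <<'E'
def fitbox(P,Q):
    # box xy P -> world xy Q rigid
    P=np.array(P,float);Q=np.array(Q,float);a=P-P.mean(0);b=Q-Q.mean(0)
    t=np.arctan2((a[:,0]*b[:,1]-a[:,1]*b[:,0]).sum(),(a*b).sum()); R=np.array([[np.cos(t),-np.sin(t)],[np.sin(t),np.cos(t)]])
    o=Q.mean(0)-R@P.mean(0); return o,t,Q-(P@R.T+o)
E
python3 - <<'E'
from h import *
uv=np.array([(27,100),(520,45),(563,412),(50,472)])/4.76+[120,120]-0.4
P=[(108,150),(108,-150),(-118,-150),(-118,150)]
print('corners',fitbox(P,[cast('top',u,56)[:2] for u in uv]))
# features: patch corners, bed etc
f=lambda x,y:np.array([x,y])/4.76+[120,120]-0.4
m=[((f(373,200)),57),(f(195,400),57),(f(460,371),57),(f(418,330),56),(f(428,421),56)]
W=[cast('top',u,z)[:2] for u,z in m]
o,t,_=fitbox(P,[cast('top',u,56)[:2] for u in uv]); R=np.array([[np.cos(t),-np.sin(t)],[np.sin(t),np.cos(t)]])
for w in W: print('boxframe',R.T@(w-o))
# side view check of corners
side=np.array([(337,203),(455,195),(500,271),(370,310)])*0.64
for p in P: w=R@p+o; print(p,w,'side px*1.5625',proj('side',[*w,56])*1.5625)
g=lambda x,y:np.array([x,y])*(85/400)+[265,155]-.4
for n,x,y in[('C head',272,90),('C',290,92),('LR head',286,205),('LR stem',272,238),('LL head',103,208),('LL stem',130,235),('mat',38,48),('mat',355,38),('mat',370,290),('mat',48,300)]: print(n,cast('top',g(x,y),15 if n!='mat' else 3))
h=lambda x,y:np.array([x-400,y])*(105/400)+[220,220]-.4
for n,x,y in[('C ',690,187),('LR head',558,212),('LR stem',512,213),('LL head',523,60),('LL stem',492,90)]: print('side',n,cast('side',h(x,y),15))
E
```

```text
corners (array([593.5302172 ,  59.52397265]), np.float64(0.09779363784779406), array([[-0.71186626, -1.51536509],
       [-1.63032108,  1.86515747],
       [ 0.97601216,  0.35380374],
       [ 1.36617518, -0.70359612]]))
boxframe [ 21.64145797 -51.54032716]
boxframe [-84.89127557  62.32742616]
boxframe [-86.10683348 -92.6311253 ]
boxframe [-58.93981787 -70.45239736]
boxframe [-112.97245767  -71.1130871 ]
(108, 150) [686.3685191  219.35216071] side px*1.5625 [445.01092331 192.31240751]
(108, -150) [715.65986987 -79.21444286] side px*1.5625 [501.85284176 272.18182093]
(-118, -150) [ 490.73969518 -101.28059378] side px*1.5625 [366.29849885 290.20910703]
(-118, 150) [461.44834441 197.2860098 ] side px*1.5625 [334.9501468  203.30925847]
C head [ 586.24282189 -346.78723234   15.        ]
C [ 584.75442416 -357.93429944   15.        ]
LR head [ 514.04045832 -352.16934323   15.        ]
LR stem [ 493.81271931 -342.62237538   15.        ]
LL head [ 514.44954683 -239.37043305   15.        ]
LL stem [ 497.42294352 -255.45037878   15.        ]
mat [ 618.40869729 -202.25936251    3.        ]
mat [ 620.88839339 -402.88511055    3.        ]
mat [ 461.51118422 -403.84064844    3.        ]
mat [ 459.37580815 -204.52008069    3.        ]
side C  [ 587.28684637 -344.54267294   15.        ]
side LR head [ 515.61334319 -351.76234906   15.        ]
side LR stem [ 492.02500678 -349.16651234   15.        ]
side LL head [ 514.22119102 -236.6926218    15.        ]
side LL stem [ 493.26420207 -258.74058639   15.        ]
```

The top view shows three wooden knobs on the mat: a plump one at px (325,174), ball+stem ones at (326,199) and (287,200). The pink ones, at (328,140) and (322,240), lie off the mat and are the look-alikes. The cover is about 18 mm open, the left vent is at about 19 mm and the right at about 50 mm. Next I move over the cover and enlarge the knobs.

```bash
R="";
python3 -m creep '0.024 0.028 0 0 0 -0.015 0;0.024 0.028 0 0 0 -0.015 0;0.024 0.028 0 0 0 -0.015 0;0.024 0.028 0 0 0 -0.015 0;0.024 0.028 0 0 0 -0.015 0;0.024 0.028 0 0 0 -0.015 0;0.024 0.028 0 0 0 -0.015 0;0.024 0.028 0 0 0 -0.015 0' | tail -3
python3 -m creep '0.024 0.028 0 0 0 -0.015 0;0.024 0.028 0 0 0 -0.015 0;0.024 0.028 0 0 0 -0.015 0;0.024 0.028 0 0 0 -0.015 0;0.024 0.028 0 0 0 -0.015 0;0.024 0.028 0 0 0 -0.015 0;0.024 0.028 0 0 0 -0.015 0;0.024 0.028 0 0 0 -0.015 0'
python3 -m creep '0.024 0.028 0 0 0 -0.011 0;0.024 0.028 0 0 0 -0.011 0;0 0 -0.03 0 0 0 0;0 0 -0.03 0 0 0 0;0 0 -0.03 0 0 0 0;0 0 -0.03 0 0 0 0;0 0 -0.02 0 0 0 0;0 0 0 0 0 0 0'
python3 - <<'E'
import cv2,numpy as np
t=cv2.imread('pics/top0.png');s=cv2.imread('pics/side0.png')
f=lambda i,u,v,w=14:cv2.convertScaleAbs(cv2.resize(i[v-w:v+w,u-w:u+w],(260,260),interpolation=cv2.INTER_CUBIC),alpha=1.6)
cv2.imwrite('pics/c3.png',np.vstack([np.hstack([f(t,325,174),f(t,324,201),f(t,288,200)]),np.hstack([f(s,296,273),f(s,257,276),f(s,249,240)])]))
E
```

```text
contact_force: [0.5, -0.6, -0.3]
grip_width: 43.1
finger_force: 0.0
time: 1.43
tool_pos: [570.1, -41.4, 291.8]
tcp_rot: [-3.141, 0.001, 0.12]
contact_force: [0.5, -0.9, 0.7]
grip_width: 0.5
finger_force: 0.0
time: 2.1
tool_pos: [614.6, 13.1, 146.9]
tcp_rot: [-3.14, 0.01, 0.099]
contact_force: [-0.5, -0.1, -0.6]
grip_width: 0.7
finger_force: 0.0
```

View pics/c3.png

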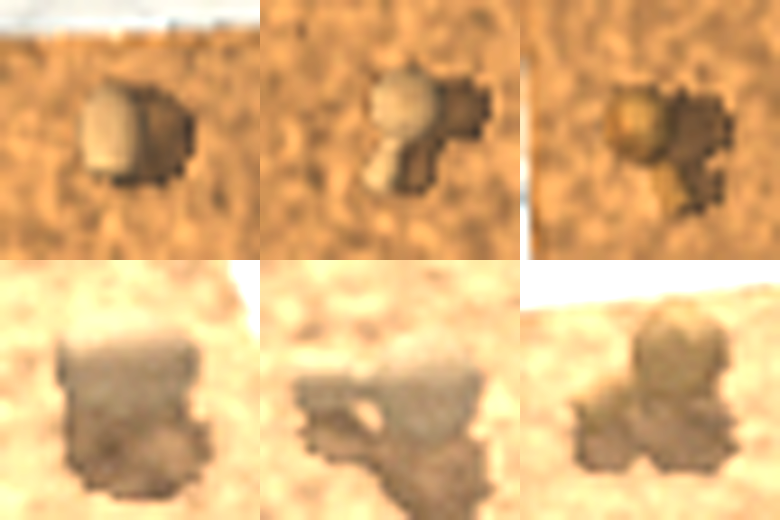

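The crops show knob C lying along about world x, with the other two as ball+stem knobs. All three are plain wood and on the mat. Next I press on the cover patch.

```bash
python3 -m creep '0.005 -0.002 -0.01 0 0 0 0;0 0 -0.01 0 0 0 0;0 0 -0.002 0 0 0 0;0 0 0 0 0 0 0'
for i in 1; do python3 -m creep '0 0 -0.002 0 0 0 0;0 0 0 0 0 0 0' ; python3 -m creep '0 0 -0.001 0 0 0 0;0 0 0 0 0 0 0' ; done
```

```text
time: 2.43
tool_pos: [622.4, 10.7, 130.2]
tcp_rot: [3.142, 0.0, 0.099]
contact_force: [0.5, -0.5, -0.1]
grip_width: 0.4
finger_force: 0.0
time: 2.6
tool_pos: [622.6, 10.8, 128.8]
tcp_rot: [3.141, -0.001, 0.099]
contact_force: [0.3, -0.9, 0.8]
grip_width: 0.7
finger_force: 0.0
time: 2.77
tool_pos: [622.5, 10.8, 127.6]
tcp_rot: [3.141, -0.001, 0.099]
contact_force: [1.0, -0.2, -1.2]
grip_width: 0.1
finger_force: 0.0
```

```bash
python3 -m creep '0 0 -0.003 0 0 0 0;0 0 0 0 0 0 0'
python3 -m creep '0 0 -0.001 0 0 0 0;0 0 0 0 0 0 0'
python3 -m creep '0 0 -0.0005 0 0 0 0;0 0 0 0 0 0 0'
python3 -m creep '0 0 -0.0005 0 0 0 0;0 0 0 0 0 0 0'
```

```text
time: 2.93
tool_pos: [622.2, 10.8, 123.9]
tcp_rot: [-3.142, 0.0, 0.099]
contact_force: [-0.3, -0.3, 0.4]
grip_width: 0.4
finger_force: 0.0
time: 3.1
tool_pos: [622.2, 10.8, 123.0]
tcp_rot: [3.142, 0.0, 0.099]
contact_force: [0.2, 0.8, -0.8]
grip_width: 0.3
finger_force: 0.0
time: 3.27
tool_pos: [622.4, 10.8, 122.8]
tcp_rot: [3.141, -0.0, 0.099]
contact_force: [1.1, 0.2, -0.9]
grip_width: 0.8
finger_force: 0.0
time: 3.43
tool_pos: [622.4, 10.8, 122.8]
tcp_rot: [3.141, -0.0, 0.099]
contact_force: [-1.3, 0.4, 3.6]
grip_width: 0.9
finger_force: 2.2
```

```bash
python3 -m creep '0 0 -0.0005 0 0 0 0;0 0 0 0 0 0 0' | grep -E 'pos|contact'
python3 -m creep '0 0 -0.0005 0 0 0 0;0 0 0 0 0 0 0'| grep -E 'pos|contact'
python3 -m creep '-0.001 0.01 0 0 0 0 0;-0.001 0.01 0 0 0 0 0;0 0 0 0 0 0 0'| grep -E 'pos|contact'
```

```text
tool_pos: [622.4, 10.8, 122.7]
contact_force: [-1.5, 0.7, 8.2]
tool_pos: [622.4, 10.8, 122.7]
contact_force: [-3.8, 0.2, 10.8]
tool_pos: [620.2, 32.0, 122.7]
contact_force: [-3.2, 1.1, 11.3]
```

```bash
python3 -m creep '-0.001 0.01 0 0 0 0 0;-0.001 0.01 0 0 0 0 0;-0.001 0.01 0 0 0 0 0;-0.001 0.01 0 0 0 0 0'| grep -E 'pos|contact'
python3 -m creep '-0.001 0.01 0 0 0 0 0;-0.001 0.01 0 0 0 0 0;-0.001 0.01 0 0 0 0 0;0 0 0 0 0 0 0'| grep -E 'pos|contact'
python3 - <<'E'
from h import *
cap('top','t1.png')
im=cv2.imread('pics/t1.png');cv2.imwrite('pics/t1c.png',cv2.resize(im[110:230,110:250],(700,600),interpolation=cv2.INTER_CUBIC))
E
```

```text
tool_pos: [616.3, 70.7, 122.7]
contact_force: [-4.9, -2.5, 11.1]
tool_pos: [613.0, 102.4, 122.7]
contact_force: [-5.3, 0.8, 12.8]
```

View pics/t1c.png

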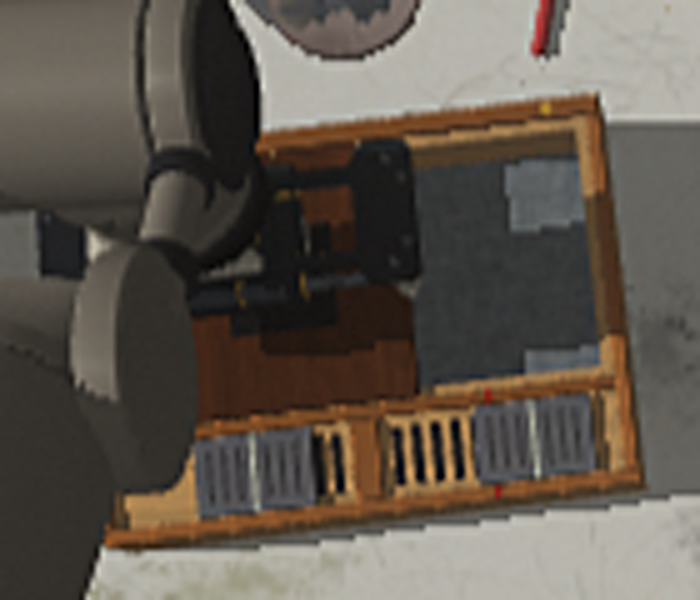

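The cover is following: its right edge is at px x≈415 and the empty bay is visible. I'll continue to the stop.

```bash
python3 -m creep '-0.0005 0.01 0 0 0 0 0;-0.0005 0.01 0 0 0 0 0;0 0 0 0 0 0 0'| grep -E 'pos|contact'
python3 -m creep '0 0.005 0 0 0 0 0;0 0 0 0 0 0 0'| grep -E 'pos|contact'
python3 -m creep '0 0.004 0 0 0 0 0;0 0 0 0 0 0 0'| grep -E 'pos|contact'
python3 -m creep '0 0.003 0 0 0 0 0;0 0 0 0 0 0 0'| grep -E 'pos|contact'
```

```text
tool_pos: [611.2, 122.2, 122.7]
contact_force: [-8.8, -0.1, 14.2]
tool_pos: [610.8, 126.5, 122.7]
contact_force: [-10.0, -0.4, 15.5]
tool_pos: [610.8, 130.0, 122.7]
contact_force: [-11.5, -0.9, 16.6]
tool_pos: [612.0, 132.2, 122.7]
contact_force: [-6.1, -2.2, 12.5]
```

```bash
python3 -m creep '0 0.003 0 0 0 0 0;0 0 0 0 0 0 0'| grep -E 'pos|contact'
python3 -m creep '0 0.003 0 0 0 0 0;0 0 0 0 0 0 0'| grep -E 'pos|contact'
python3 -m creep '0 0.003 0 0 0 0 0;0 0 0 0 0 0 0'| grep -E 'pos|contact'
```

```text
tool_pos: [612.7, 134.9, 122.7]
contact_force: [-3.8, -4.5, 10.0]
tool_pos: [613.1, 137.9, 122.7]
contact_force: [-1.2, -4.1, 9.6]
tool_pos: [613.3, 140.9, 122.7]
contact_force: [-1.0, -4.4, 8.6]
```

```bash
python3 -m creep '0 0 0.03 0 0 0 0;0 0 0.04 0 0 0 0;-0.02 -0.032 0.015 0 0 0 60;-0.02 -0.032 0.015 0 0 0 60;-0.02 -0.032 0.015 0 0 0 60;-0.02 -0.032 0.015 0 0 0 60;-0.02 -0.032 0.015 0 0 0 60;-0.02 -0.032 0.015 0 0 0 60' >/dev/null
python3 -m creep '-0.02 -0.032 0 0 0 0 60;-0.02 -0.032 0 0 0 0 60;-0.02 -0.032 0 0 0 0 60;-0.02 -0.032 0 0 0 0 60;-0.02 -0.032 0 0 0 0 60;-0.02 -0.032 0 0 0 0 60;-0.02 -0.032 0 0 0 0 60;-0.02 -0.032 0 0 0 0 60' | grep pos
python3 - <<'E'
from h import *
cap('top','t2.png')
im=cv2.imread('pics/t2.png');cv2.imwrite('pics/t2c.png',cv2.resize(im[110:270,110:380],(800,474),interpolation=cv2.INTER_CUBIC))
a=cv2.imread('pics/top0.png');d=cv2.absdiff(a,im)[140:225,260:370].max(2);print((d>40).sum())
E
```

```text
tool_pos: [331.1, -307.5, 281.3]
0
```

View pics/t2c.png

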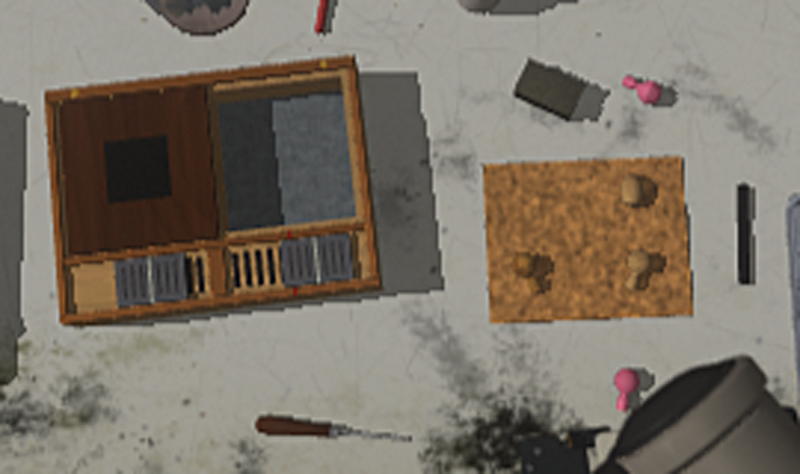

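The cover is fully open with its right edge at the bed, the mat is unchanged, and the bay is empty.

Run:
```python
from h import *
g=lambda i,u0,v0,x,y:np.array([(x-260*i)/9.286+u0-14-.45,y/9.286+v0-14-.45])
C=cast('top',g(0,325,174,117,132),15); print('C',C, cast('top',g(0,325,174,105,85),15),cast('top',g(0,325,174,112,178),15))
for n,i,u,v,hd,st in[('LR',1,324,201,(404,103),(373,185)),('LL',2,288,200,(638,125),(676,207))]:
    h=cast('top',g(i,u,v,*hd),16);s=cast('top',g(i,u,v,*st),12);d=h-s;print(n,h,s,'yaw',np.arctan2(d[1],d[0]),np.hypot(*d[:2]))
print(readout.get_obs()['tool_pos'])
```

```text
C [ 586.08014448 -348.9779116    15.        ] [ 601.25734631 -345.86925698   15.        ] [ 571.39271486 -346.7359971    15.        ]
LR [ 515.45731661 -351.14008827   16.        ] [ 490.3803665  -340.98668784   12.        ] yaw -0.3847145712362285 27.05448145929407
LL [ 513.72821599 -238.61412978   16.        ] [ 488.23906811 -249.96663406   12.        ] yaw 0.41901012736069937 27.902974985565862
[ 328.41717013 -312.72910047  281.34791101]
```

```bash
python3 -m creep '0.032 -0.0045 -0.005 0 0 -0.007 60;0.032 -0.0045 -0.005 0 0 -0.007 60;0.032 -0.0045 -0.005 0 0 -0.007 60;0.032 -0.0045 -0.005 0 0 -0.007 60;0.032 -0.0045 -0.005 0 0 -0.007 60;0.032 -0.0045 -0.005 0 0 -0.007 60;0.032 -0.0045 -0.005 0 0 -0.007 60;0.032 -0.0045 -0.005 0 0 -0.007 60' | grep pos
python3 -m creep '0 0 -0.035 0 0 0 60;0 0 -0.035 0 0 0 60;0 0 -0.035 0 0 0 60;0 0 -0.03 0 0 0 60;0 0 0 0 0 0 60;0 0 0 0 0 0 60'
```

```text
tool_pos: [590.0, -341.8, 240.6]
time: 8.53
tool_pos: [587.9, -341.5, 104.8]
tcp_rot: [-3.139, 0.003, 0.043]
contact_force: [0.5, 0.1, 1.1]
grip_width: 55.4
finger_force: 0.0
```

```bash
python3 -m creep '-0.001 -0.005 -0.015 0 0 0 60;0 0 -0.017 0 0 0 60;0 0 0 0 0 0 60'|grep -E 'pos|contact'
python3 -m creep '0 0 0 0 0 0 20;0 0 0 0 0 0 10;0 0 0 0 0 0 10;0 0 0 0 0 0 10;0 0 0 0 0 0 10;0 0 0 0 0 0 10'
```

```text
tool_pos: [586.8, -347.5, 73.1]
contact_force: [-0.8, 0.2, -0.7]
time: 9.28
tool_pos: [587.6, -347.3, 75.1]
tcp_rot: [3.141, -0.001, 0.043]
contact_force: [-0.7, 0.4, 3.0]
grip_width: 22.7
finger_force: 29.5
```

```bash
python3 -m creep '0 0 0.03 0 0 0 0;0 0 0.035 0 0 0 0;0 0 0.035 0 0 0 0;0 0 0 0 0 0 0'|grep -E 'pos|width|force'
python3 -m creep '0.0045 0.0245 0 0 0 0.116 0;0.0045 0.0245 0 0 0 0.116 0;0.0045 0.0245 0 0 0 0.116 0;0.0045 0.0245 0 0 0 0.116 0;0.0045 0.0245 0 0 0 0.116 0;0.0045 0.0245 0 0 0 0.116 0;0.0045 0.0245 0 0 0 0.116 0'|grep -E 'pos|width|force'
python3 -m creep '0.0045 0.0245 0 0 0 0.116 0;0.0045 0.0245 0 0 0 0.116 0;0.0045 0.0245 0 0 0 0.116 0;0.0045 0.0245 0 0 0 0.116 0;0.0045 0.0245 0 0 0 0.116 0;0.0045 0.0245 0 0 0 0.116 0;0.0045 0.0245 0 0 0 0.116 0;0 0 0 0 0 0 0'|grep -E 'pos|width|force|rot'
```

```text
tool_pos: [590.0, -349.0, 182.8]
contact_force: [1.4, -0.7, 1.2]
grip_width: 22.6
finger_force: 29.5
tool_pos: [619.0, -174.5, 174.3]
contact_force: [-1.1, -0.2, -0.5]
grip_width: 22.4
finger_force: 29.5
tool_pos: [650.7, 0.4, 174.3]
tcp_rot: [3.141, -0.002, 1.676]
contact_force: [0.1, 0.4, -0.7]
grip_width: 22.5
finger_force: 29.5
```

```bash
python3 -m creep '-0.001 -0.006 -0.02 0 0 0 0;0 0 -0.025 0 0 0 0;0 0 0 0 0 0 0;0 0 0 0 0 0 0'|grep -E 'pos|width|force'
python3 -m creep '0 0 -0.025 0 0 0 0;0 0 -0.02 0 0 0 0;0 0 -0.003 0 0 0 0;0 0 0 0 0 0 0'|grep -E 'pos|width|force'
```

```text
tool_pos: [648.6, -10.4, 128.2]
contact_force: [-1.2, -0.7, -0.3]
grip_width: 22.3
finger_force: 29.5
tool_pos: [649.3, -10.4, 81.3]
contact_force: [-0.1, 0.2, 0.1]
grip_width: 22.5
finger_force: 29.5
```

```bash
python3 -m creep '0 0 -0.002 0 0 0 0;0 0 0 0 0 0 0'|grep -E 'pos|contact'
python3 -m creep '0 0 0 0 0 0 35;0 0 0 0 0 0 35;0 0 0 0 0 0 35;0 0 0 0 0 0 35'|grep -E 'pos|width|force'
python3 -m creep '0 0 0.03 0 0 0 35;0 0 0.04 0 0 0 35;0 0 0.04 0 0 0 35;0 0 0 0 0 0 60'|grep -E 'pos|width|force'
```

```text
tool_pos: [650.3, -10.4, 81.0]
contact_force: [-0.6, 0.5, -1.0]
tool_pos: [649.6, -10.2, 79.7]
contact_force: [0.3, 0.2, -0.1]
grip_width: 31.6
finger_force: 0.0
tool_pos: [652.8, -10.5, 198.5]
contact_force: [2.3, 0.6, 0.9]
grip_width: 35.6
finger_force: 0.0
```

```bash
cat > chk.py <<'E'
from h import *
import sys
im=cap('top',sys.argv[1]);a=cv2.imread('pics/top0.png')[:,:,::-1]
d=(cv2.absdiff(a,im).max(2)>35).astype(np.uint8);d[:, :258]=0;d[240:]=0
n,_,s,c=cv2.connectedComponentsWithStats(d)
for i in range(1,n):
    if s[i,4]>8: print('changed',c[i].round(1),s[i])
E
python3 chk.py t3.png
python3 -m creep '-0.0078 -0.019 0 0 0 -0.1145 60;-0.0078 -0.019 0 0 0 -0.1145 60;-0.0078 -0.019 0 0 0 -0.1145 60;-0.0078 -0.019 0 0 0 -0.1145 60;-0.0078 -0.019 0 0 0 -0.1145 60;-0.0078 -0.019 0 0 0 -0.1145 60;-0.0078 -0.019 0 0 0 -0.1145 60;-0.0078 -0.019 0 0 0 -0.1145 60'|grep -E 'pos|width|force'
python3 -m creep '-0.0078 -0.019 0 0 0 -0.1145 60;-0.0078 -0.019 0 0 0 -0.1145 60;-0.0078 -0.019 0 0 0 -0.1145 60;-0.0078 -0.019 0 0 0 -0.1145 60;-0.0078 -0.019 0 0 0 -0.1145 60;-0.0078 -0.019 0 0 0 -0.1145 60;-0.0078 -0.019 0 0 0 -0.1145 60;-0.0078 -0.019 0 0 0 -0.1145 60'|grep -E 'pos|width|force'
python3 -m creep '-0.0078 -0.019 0 0 0 -0.1145 60;-0.0078 -0.019 0 0 0 -0.1145 60;0 0 -0.035 0 0 0 60;0 0 -0.035 0 0 0 60;0 0 0 0 0 0 60;0 0 0 0 0 0 60'|grep -E 'pos|rot'
```

```text
changed [335.8 159.9] [ 258  123  153  100 4938]
changed [357.2 197.6] [356 191   3  13  31]
changed [388.3 219.1] [386 196   6  44  92]
changed [413.5 224.7] [410 203   9  37 200]
tool_pos: [586.0, -162.9, 188.1]
contact_force: [0.7, 0.2, -0.2]
grip_width: 55.0
finger_force: 0.0
tool_pos: [523.7, -314.8, 188.1]
contact_force: [-0.0, -0.4, -0.1]
grip_width: 55.1
finger_force: 0.0
tool_pos: [507.8, -351.2, 117.1]
tcp_rot: [-3.14, 0.006, -0.394]
```

Run:
```python
import cv2
im=cv2.imread('pics/t3.png');cv2.imwrite('pics/t3c.png',cv2.resize(im[110:270,130:400],(800,474),interpolation=cv2.INTER_CUBIC))
```

```text
(no output)
```

View pics/t3c.png

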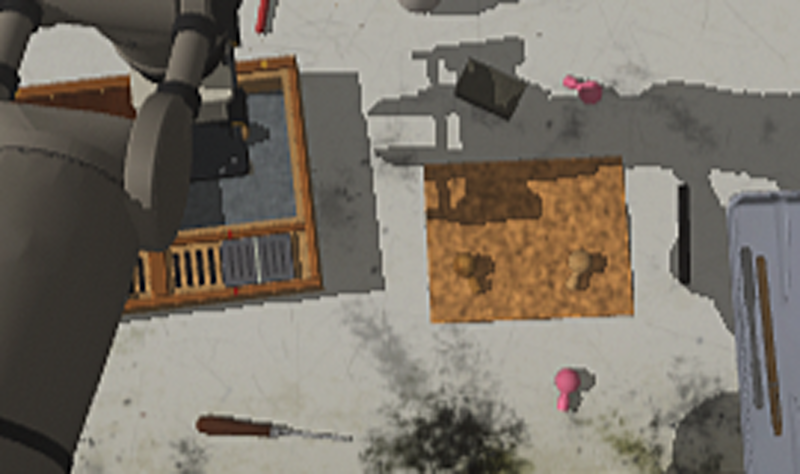

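It was only the arm's shadow: both stem knobs are unmoved, at px (586,265) and (467,265) of this crop. I grasp the right one.

```bash
python3 -m creep '0.005 0.001 -0.02 0 0 0 60;0 0 -0.023 0 0 0 60;0 0 0 0 0 0 60;0 0 0 0 0 0 60'|grep -E 'pos|contact'
python3 -m creep '0 0 0 0 0 0 20;0 0 0 0 0 0 10;0 0 0 0 0 0 10;0 0 0 0 0 0 10;0 0 0 0 0 0 10;0 0 0 0 0 0 10'|grep -E 'pos|width|force'
python3 -m creep '0 0 0.03 0 0 0 0;0 0 0.035 0 0 0 0;0 0 0.035 0 0 0 0;0 0 0 0 0 0 0'|grep -E 'pos|width|force'
```

```text
tool_pos: [514.3, -351.0, 77.2]
contact_force: [0.3, 0.3, 0.3]
tool_pos: [514.1, -351.4, 76.9]
contact_force: [-1.3, -0.4, 3.9]
grip_width: 24.5
finger_force: 29.9
tool_pos: [516.4, -353.2, 183.8]
contact_force: [1.0, -1.3, 1.0]
grip_width: 24.5
finger_force: 29.9
```

```bash
python3 -m creep '0.0039 0.0211 0 0 0 0.1147 0;0.0039 0.0211 0 0 0 0.1147 0;0.0039 0.0211 0 0 0 0.1147 0;0.0039 0.0211 0 0 0 0.1147 0;0.0039 0.0211 0 0 0 0.1147 0;0.0039 0.0211 0 0 0 0.1147 0'|grep -E 'pos|width|force'
python3 -m creep '0.0039 0.0211 0 0 0 0.1147 0;0.0039 0.0211 0 0 0 0.1147 0;0.0039 0.0211 0 0 0 0.1147 0;0.0039 0.0211 0 0 0 0.1147 0;0.0039 0.0211 0 0 0 0.1147 0;0.0039 0.0211 0 0 0 0.1147 0'|grep -E 'pos|width|force'
python3 -m creep '0.0039 0.0211 0 0 0 0.1147 0;0.0039 0.0211 0 0 0 0.1147 0;0.0039 0.0211 0 0 0 0.1147 0;0.0039 0.0211 0 0 0 0.1147 0;0.0039 0.0211 0 0 0 0.1147 0;0.0039 0.0211 0 0 0 0.1147 0;0 0 0 0 0 0 0;0 0 0 0 0 0 0'|grep -E 'pos|width|force|rot'
```

```text
tool_pos: [537.4, -223.6, 176.1]
contact_force: [0.4, -0.0, 0.7]
grip_width: 24.8
finger_force: 29.9
tool_pos: [560.8, -97.0, 176.2]
contact_force: [0.2, 0.4, -0.6]
grip_width: 24.7
finger_force: 29.9
tool_pos: [584.1, 29.4, 176.0]
tcp_rot: [-3.142, 0.0, 1.671]
contact_force: [-0.3, 0.2, -0.1]
grip_width: 24.4
finger_force: 29.9
```

```bash
python3 -m creep '0.002 -0.003 -0.03 0 0 0 0;0 0 -0.03 0 0 0 0;0 0 -0.02 0 0 0 0;0 0 -0.012 0 0 0 0;0 0 0 0 0 0 0;0 0 0 0 0 0 0'|grep -E 'pos|width|force'
```

```text
tool_pos: [586.3, 24.9, 84.3]
contact_force: [0.7, 0.3, 0.4]
grip_width: 24.3
finger_force: 29.9
```

```bash
python3 -m creep '0 0 -0.003 0 0 0 0;0 0 0 0 0 0 0'|grep -E 'pos|contact'
python3 -m creep '0 0 0 0 0 0 37;0 0 0 0 0 0 37;0 0 0 0 0 0 37;0 0 0 0 0 0 37'|grep -E 'pos|width|force'
python3 -m creep '0 0 0.03 0 0 0 37;0 0 0.04 0 0 0 37;0 0 0.04 0 0 0 37;0 0 0 0 0 0 60'|grep -E 'pos|width|force'
python3 - <<'E'
from h import *
im=cap('top','t4.png')[:,:,::-1];s=cap('side','s4.png')[:,:,::-1]
a=cv2.resize(im[130:250,180:340],(480,360),interpolation=cv2.INTER_CUBIC)
b=cv2.resize(s[110:310,190:340],(300,400),interpolation=cv2.INTER_CUBIC)
o=np.zeros((400,780,3),np.uint8);o[:360,:480]=a;o[:,480:]=b;cv2.imwrite('pics/t4c.png',o)
E
```

```text
tool_pos: [586.8, 25.3, 82.3]
contact_force: [-0.5, 0.3, -0.4]
tool_pos: [586.3, 25.6, 81.7]
contact_force: [-0.3, -0.9, 0.8]
grip_width: 34.0
finger_force: 0.0
tool_pos: [589.6, 25.5, 199.5]
contact_force: [1.6, -0.1, 0.1]
grip_width: 37.1
finger_force: 0.0
```

View pics/t4c.png

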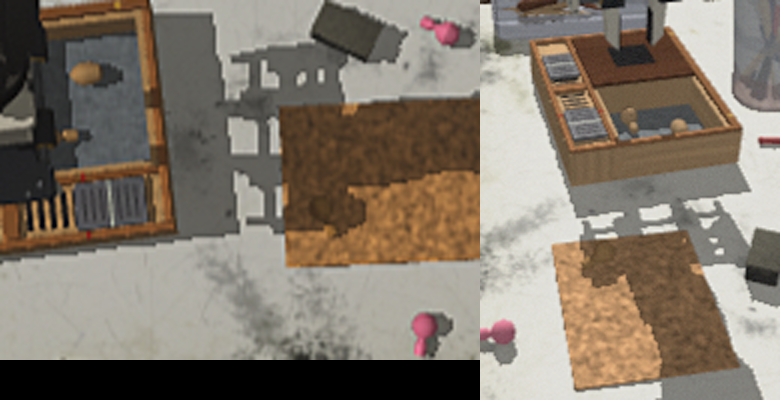

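Both knobs lie side by side in the bay. The third is still at px (288,199), in the arm's shadow.

```bash
python3 -m creep '-0.0063 -0.0221 0 0 0 -0.0975 60;-0.0063 -0.0221 0 0 0 -0.0975 60;-0.0063 -0.0221 0 0 0 -0.0975 60;-0.0063 -0.0221 0 0 0 -0.0975 60;-0.0063 -0.0221 0 0 0 -0.0975 60;-0.0063 -0.0221 0 0 0 -0.0975 60'|grep -E 'pos'
python3 -m creep '-0.0063 -0.0221 0 0 0 -0.0975 60;-0.0063 -0.0221 0 0 0 -0.0975 60;-0.0063 -0.0221 0 0 0 -0.0975 60;-0.0063 -0.0221 0 0 0 -0.0975 60;-0.0063 -0.0221 0 0 0 -0.0975 60;-0.0063 -0.0221 0 0 0 -0.0975 60;0 0 0 0 0 0 60'|grep -E 'pos'
python3 -m creep '0 0 -0.035 0 0 0 60;0 0 -0.035 0 0 0 60;0 0 0 0 0 0 60;0 0 0 0 0 0 60'|grep -E 'pos|rot'
python3 - <<'E'
from h import *
s=cap('side','s5.png')[:,:,::-1];print(abs(s[225:260,230:270].astype(int)-cv2.imread('pics/s4.png')[225:260,230:270]).max(2).__gt__(40).sum())
E
```

```text
tool_pos: [547.2, -107.7, 189.5]
tool_pos: [509.0, -242.8, 189.5]
tool_pos: [509.3, -238.4, 119.2]
tcp_rot: [-3.136, 0.003, 0.501]
616
```

```bash
python3 -m creep '0.002 -0.001 -0.02 0 0 0 60;0 0 -0.024 0 0 0 60;0 0 0 0 0 0 60;0 0 0 0 0 0 60'|grep -E 'pos|contact'
python3 -m creep '0 0 0 0 0 0 20;0 0 0 0 0 0 10;0 0 0 0 0 0 10;0 0 0 0 0 0 10;0 0 0 0 0 0 10;0 0 0 0 0 0 10'|grep -E 'pos|width|force'
python3 -m creep '0 0 0.03 0 0 0 0;0 0 0.035 0 0 0 0;0 0 0.035 0 0 0 0;0 0 0 0 0 0 0'|grep -E 'pos|width|force'
```

```text
tool_pos: [512.9, -240.5, 78.3]
contact_force: [-0.3, -0.6, -0.2]
tool_pos: [512.8, -240.7, 77.8]
contact_force: [-0.5, 1.7, 3.4]
grip_width: 24.5
finger_force: 29.9
tool_pos: [515.2, -242.2, 184.1]
contact_force: [1.4, -0.5, -0.2]
grip_width: 24.6
finger_force: 29.9
```

```bash
python3 -m creep '0.0078 0.0205 0 0 0 0.117 0;0.0078 0.0205 0 0 0 0.117 0;0.0078 0.0205 0 0 0 0.117 0;0.0078 0.0205 0 0 0 0.117 0;0.0078 0.0205 0 0 0 0.117 0'|grep -E 'pos|width|force'
python3 -m creep '0.0078 0.0205 0 0 0 0.117 0;0.0078 0.0205 0 0 0 0.117 0;0.0078 0.0205 0 0 0 0.117 0;0.0078 0.0205 0 0 0 0.117 0;0.0078 0.0205 0 0 0 0.117 0;0 0 0 0 0 0 0;0 0 0 0 0 0 0'|grep -E 'pos|width|force|rot'
```

```text
tool_pos: [551.8, -137.1, 177.1]
contact_force: [0.8, 0.7, -0.6]
grip_width: 24.5
finger_force: 29.9
tool_pos: [590.6, -34.7, 176.9]
tcp_rot: [-3.141, 0.0, 1.671]
contact_force: [-1.2, -0.2, -0.1]
grip_width: 24.5
finger_force: 29.9
```

```bash
python3 -m creep '0.002 -0.002 -0.03 0 0 0 0;0 0 -0.03 0 0 0 0;0 0 -0.02 0 0 0 0;0 0 -0.013 0 0 0 0;0 0 0 0 0 0 0;0 0 0 0 0 0 0'|grep -E 'pos|width|force'
python3 -m creep '0 0 -0.002 0 0 0 0;0 0 0 0 0 0 0'|grep -E 'pos|contact'
python3 -m creep '0 0 0 0 0 0 37;0 0 0 0 0 0 37;0 0 0 0 0 0 37;0 0 0 0 0 0 37'|grep -E 'pos|width|force'
python3 -m creep '0 0 0.03 0 0 0 37;0 0 0.04 0 0 0 37;0 0 0.04 0 0 0 37;0 0 0 0 0 0 0;0 0 0 0 0 0 0'|grep -E 'pos|width|force'
```

```text
tool_pos: [592.2, -38.6, 84.0]
contact_force: [0.2, 0.0, -0.4]
grip_width: 24.8
finger_force: 30.0
tool_pos: [592.8, -38.1, 83.0]
contact_force: [-1.1, 0.0, 0.2]
tool_pos: [592.7, -37.6, 82.6]
contact_force: [0.4, -0.1, -1.5]
grip_width: 33.9
finger_force: 0.0
tool_pos: [593.8, -37.7, 195.2]
contact_force: [0.3, -1.0, 0.0]
grip_width: 24.9
finger_force: 0.0
```

```bash
python3 -m creep '0.001 0.0118 0 0 0 -0.112 0;0.001 0.0118 0 0 0 -0.112 0;0.001 0.0118 0 0 0 -0.112 0;0.001 0.0118 0 0 0 -0.112 0;0.001 0.0118 0 0 0 -0.112 0;0.001 0.0118 0 0 0 -0.112 0;0.001 0.0118 0 0 0 -0.112 0' >/dev/null
python3 -m creep '0.001 0.0118 0 0 0 -0.112 0;0.001 0.0118 0 0 0 -0.112 0;0.001 0.0118 0 0 0 -0.112 0;0.001 0.0118 0 0 0 -0.112 0;0.001 0.0118 0 0 0 -0.112 0;0.001 0.0118 0 0 0 -0.112 0;0.001 0.0118 0 0 0 -0.112 0;0 0 0 0 0 0 0'|grep -E 'pos|rot'
python3 - <<'E'
from h import *
im=cap('top','t6.png')[:,:,::-1]
s=cap('side','s6.png')[:,:,::-1]
a=cv2.resize(im[120:220,170:260],(400,444),interpolation=cv2.INTER_CUBIC)
b=cv2.resize(s[120:220,220:330],(400,364),interpolation=cv2.INTER_CUBIC)
o=np.zeros((444,800,3),np.uint8);o[:,:400]=a;o[:364,400:]=b;cv2.imwrite('pics/t6c.png',o)
E
```

```text
tool_pos: [605.8, 129.4, 190.5]
tcp_rot: [-3.141, 0.003, 0.1]
```

View pics/t6c.png

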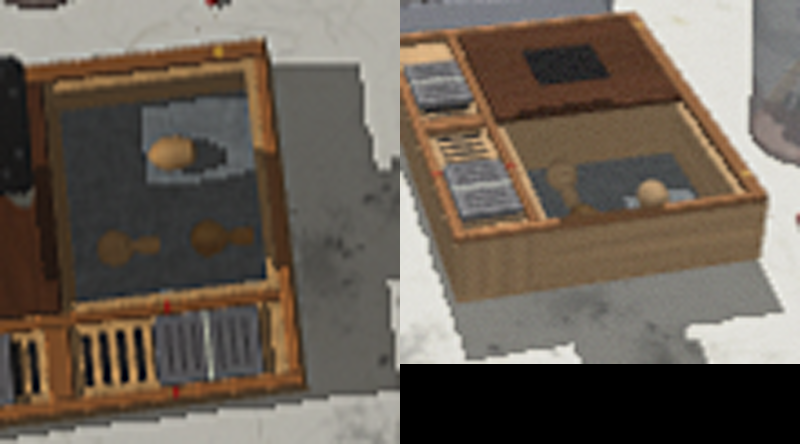

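All three knobs lie side by side in the bay, at crop px (172,153), (115,247) and (210,238). Now I close the cover.

```bash
python3 -m creep '0.001 -0.002 -0.03 0 0 0 0;0 0 -0.025 0 0 0 0;0 0 -0.01 0 0 0 0;0 0 0 0 0 0 0;0 0 0 0 0 0 0'|grep -E 'pos|contact'
python3 -m creep '0 0 -0.001 0 0 0 0;0 0 0 0 0 0 0'|grep -E 'pos|contact'
python3 -m creep '0 0 -0.001 0 0 0 0;0 0 0 0 0 0 0'|grep -E 'pos|contact'
```

```text
tool_pos: [607.7, 125.1, 127.4]
contact_force: [0.0, -0.6, 0.6]
tool_pos: [608.1, 125.5, 127.4]
contact_force: [0.8, -0.3, 0.5]
tool_pos: [607.7, 125.6, 125.8]
contact_force: [-0.3, 0.7, 0.2]
```

```bash
python3 -m creep '0 0 -0.002 0 0 0 0;0 0 0 0 0 0 0'|grep -E 'pos|contact'
python3 -m creep '0 0 -0.001 0 0 0 0;0 0 0 0 0 0 0'|grep -E 'pos|contact'
python3 -m creep '0 0 -0.001 0 0 0 0;0 0 0 0 0 0 0'|grep -E 'pos|contact'
python3 -m creep '0 0 -0.0005 0 0 0 0;0 0 0 0 0 0 0'|grep -E 'pos|contact'
```

```text
tool_pos: [607.4, 125.6, 123.2]
contact_force: [-0.3, 0.2, -0.0]
tool_pos: [607.5, 125.7, 122.8]
contact_force: [-1.3, 0.1, 5.7]
tool_pos: [607.6, 125.7, 122.7]
contact_force: [-4.3, -0.7, 11.4]
tool_pos: [607.5, 125.7, 122.7]
contact_force: [-4.7, 0.2, 12.7]
```

```bash
python3 -m creep '0.001 -0.01 0 0 0 0 0;0.001 -0.01 0 0 0 0 0;0.001 -0.01 0 0 0 0 0;0.001 -0.01 0 0 0 0 0;0.001 -0.01 0 0 0 0 0'|grep -E 'pos|contact'
python3 -m creep '0.001 -0.01 0 0 0 0 0;0.001 -0.01 0 0 0 0 0;0.001 -0.01 0 0 0 0 0;0.001 -0.01 0 0 0 0 0;0.001 -0.01 0 0 0 0 0'|grep -E 'pos|contact'
python3 -m creep '0.001 -0.01 0 0 0 0 0;0.001 -0.01 0 0 0 0 0;0.001 -0.01 0 0 0 0 0;0 0 0 0 0 0 0'|grep -E 'pos|contact'
```

```text
tool_pos: [612.7, 75.6, 122.7]
contact_force: [-3.5, 1.6, 12.8]
tool_pos: [617.8, 25.4, 122.7]
contact_force: [-4.9, 1.8, 13.0]
tool_pos: [621.1, -6.2, 122.7]
contact_force: [-4.2, -0.6, 12.3]
```

```bash
python3 -m creep '0 -0.003 0 0 0 0 0;0 0 0 0 0 0 0'|grep -E 'pos|contact'
python3 -m creep '0 -0.003 0 0 0 0 0;0 0 0 0 0 0 0'|grep -E 'pos|contact'
python3 -m creep '0 -0.003 0 0 0 0 0;0 0 0 0 0 0 0'|grep -E 'pos|contact'
python3 -m creep '0 -0.003 0 0 0 0 0;0 0 0 0 0 0 0'|grep -E 'pos|contact'
python3 -m creep '0 -0.003 0 0 0 0 0;0 0 0 0 0 0 0'|grep -E 'pos|contact'
```

```text
tool_pos: [621.2, -8.2, 122.7]
contact_force: [-3.6, -1.0, 12.0]
tool_pos: [621.4, -10.3, 122.7]
contact_force: [-1.5, 2.2, 10.6]
tool_pos: [621.6, -12.5, 122.7]
contact_force: [-1.7, 4.8, 10.5]
tool_pos: [621.7, -15.3, 122.7]
contact_force: [0.6, 5.1, 10.1]
tool_pos: [621.8, -18.3, 122.7]
contact_force: [-0.0, 5.3, 10.7]
```

The cover is shut against its stop. Next is the right vent.

```bash
python3 -m creep '0 0 0.03 0 0 0 0;-0.0265 -0.006 0 0 0 0 0;-0.0265 -0.006 0 0 0 0 0;-0.0265 -0.006 0 0 0 0 0;-0.0265 -0.006 0 0 0 0 0;0 0 0 0 0 0 0;0 0 0 0 0 0 0'|grep -E 'pos|rot|contact'
```

```text
tool_pos: [513.9, -43.6, 151.0]
tcp_rot: [3.142, -0.0, 0.101]
contact_force: [0.4, 0.2, 0.2]
```

```bash
python3 -m creep '0.002 0.002 -0.02 0 0 0 0;0 0 -0.005 0 0 0 0;0 0 0 0 0 0 0;0 0 0 0 0 0 0'|grep -E 'pos|contact'
python3 -m creep '0 0 -0.002 0 0 0 0;0 0 0 0 0 0 0'|grep -E 'pos|contact'
python3 -m creep '0 0 -0.001 0 0 0 0;0 0 0 0 0 0 0'|grep -E 'pos|contact'
python3 -m creep '0 0 -0.001 0 0 0 0;0 0 0 0 0 0 0'|grep -E 'pos|contact'
```

```text
tool_pos: [517.0, -41.3, 125.5]
contact_force: [-0.1, 0.4, 1.1]
tool_pos: [516.9, -41.4, 123.9]
contact_force: [-0.6, -0.3, -0.4]
tool_pos: [516.7, -41.4, 122.9]
contact_force: [0.4, -0.3, 0.3]
tool_pos: [516.7, -41.5, 122.7]
contact_force: [-2.6, -0.3, 6.7]
```

```bash
python3 -m creep '0 0 -0.0005 0 0 0 0;-0.0005 0.0054 0 0 0 0 0;-0.0005 0.0054 0 0 0 0 0;-0.0005 0.0054 0 0 0 0 0;-0.0005 0.0053 0 0 0 0 0;0 0 0 0 0 0 0'|grep -E 'pos|contact'
python3 -m creep '0 0 0.03 0 0 0 0;-0.004 0.032 0 0 0 0 0;-0.004 0.032 0 0 0 0 0;-0.004 0.032 0 0 0 0 0;-0.001 0.032 0 0 0 0 0;0 0 0 0 0 0 0;0 0 0 0 0 0 0'|grep -E 'pos|contact'
python3 - <<'E'
from h import *
im=cap('top','t7.png')[:,:,::-1]
s=cap('side','s7.png')[:,:,::-1]
a=cv2.resize(im[120:225,150:250],(480,504),interpolation=cv2.INTER_CUBIC)
b=cv2.resize(s[120:205,210:290],(320,340),interpolation=cv2.INTER_CUBIC)
o=np.zeros((504,800,3),np.uint8);o[:,:480]=a;o[:340,480:]=b;cv2.imwrite('pics/t7c.png',o)
E
```

```text
tool_pos: [514.5, -19.4, 122.7]
contact_force: [-4.2, 0.6, 12.4]
tool_pos: [501.4, 109.4, 151.4]
contact_force: [-0.5, -0.5, 0.0]
```

View pics/t7c.png

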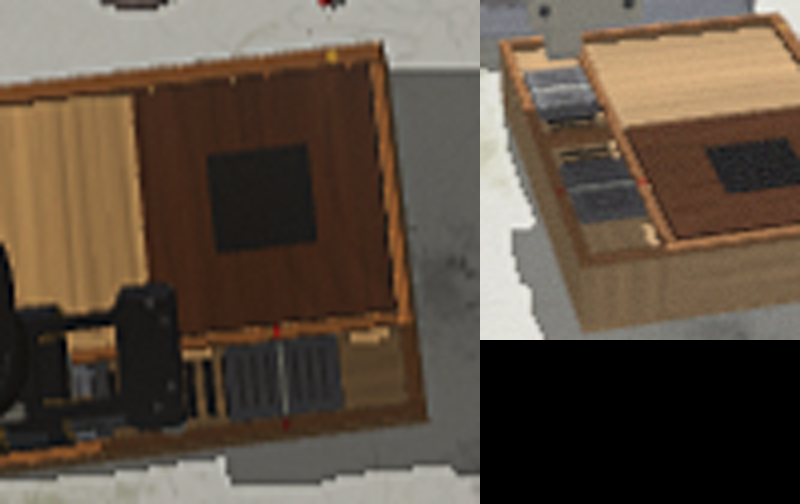

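The cover is fully shut, and the right vent's line at crop px (283,375) sits between the red marks at (277,330) and (287,423). Now the left vent.

```bash
python3 -m creep '0 0.002 -0.02 0 0 0 0;0 0 -0.006 0 0 0 0;0 0 0 0 0 0 0;0 0 0 0 0 0 0'|grep -E 'pos|contact'
python3 -m creep '0 0 -0.002 0 0 0 0;0 0 0 0 0 0 0'|grep -E 'pos|contact'
python3 -m creep '0 0 -0.001 0 0 0 0;0 0 0 0 0 0 0'|grep -E 'pos|contact'
python3 -m creep '0 0 -0.0005 0 0 0 0;0 0 0 0 0 0 0'|grep -E 'pos|contact'
```

```text
tool_pos: [501.5, 109.2, 125.1]
contact_force: [0.5, 0.8, -0.5]
tool_pos: [501.8, 109.7, 123.6]
contact_force: [-0.6, -0.3, 0.0]
tool_pos: [501.9, 109.9, 122.8]
contact_force: [0.2, -0.5, 1.7]
tool_pos: [501.9, 110.0, 122.7]
contact_force: [-2.3, -1.1, 7.2]
```

```bash
python3 -m creep '0 0 -0.0005 0 0 0 0;-0.0008 0.008 0 0 0 0 0;-0.0008 0.008 0 0 0 0 0;-0.0008 0.008 0 0 0 0 0;-0.0008 0.008 0 0 0 0 0;0 0 0 0 0 0 0'|grep -E 'pos|contact'
python3 -m creep '0 0.003 0 0 0 0 0;0 0 0 0 0 0 0'|grep -E 'pos|contact'
python3 -m creep '0 0.003 0 0 0 0 0;0 0 0 0 0 0 0'|grep -E 'pos|contact'
python3 -m creep '0 0.003 0 0 0 0 0;0 0 0 0 0 0 0'|grep -E 'pos|contact'
```

```text
tool_pos: [498.5, 143.3, 122.6]
contact_force: [-3.5, 0.3, 11.9]
tool_pos: [498.3, 145.7, 122.6]
contact_force: [-4.2, 0.5, 12.8]
tool_pos: [498.5, 147.8, 122.7]
contact_force: [-3.8, -3.8, 12.7]
tool_pos: [498.8, 150.5, 122.7]
contact_force: [-2.0, -5.6, 11.9]
```

```bash
python3 -m creep '0 0.003 0 0 0 0 0;0 0 0 0 0 0 0'|grep -E 'pos|contact'
python3 -m creep '0 0 0.04 0 0 0 0;0 0 0.04 0 0 0 0;-0.02 -0.032 0.02 0 0 0 0;-0.02 -0.032 0.02 0 0 0 0;-0.02 -0.032 0.02 0 0 0 0;-0.01 -0.036 0 0 0 0 0;-0.01 -0.036 0 0 0 0 0;-0.01 -0.036 0 0 0 0 0' >/dev/null
python3 -m creep '-0.01 -0.036 0 0 0 0 0;-0.01 -0.036 0 0 0 0 0;-0.01 -0.036 0 0 0 0 0;0 -0.036 0 0 0 0 0;0 -0.036 0 0 0 0 0;0 -0.036 0 0 0 0 0;0 -0.036 0 0 0 0 0;0 0 0 0 0 0 0'|grep -E 'pos|time'
python3 - <<'E'
from h import *
im=cap('top','t8.png');hsv=cv2.cvtColor(im,cv2.COLOR_RGB2HSV)
o=np.array([593.53,59.52]);t=.0978;R=np.array([[np.cos(t),-np.sin(t)],[np.sin(t),np.cos(t)]])
def bx(uv,z): return (R.T@(cast('top',uv,z)[:2]-o)).round(1)
# red marks
r=(im[:,:,0].astype(int)-im[:,:,1]>60)&(im[:,:,1]<70)
n,_,s,c=cv2.connectedComponentsWithStats(r.astype(np.uint8))
for i in range(1,n):
    if 125<c[i][0]<245 and 180<c[i][1]<220: print('red',c[i],bx(c[i],56))
# white line profile: sample along box y at several box x
for lo,hi in((70,125),(-110,-45)):
    W=[]
    for x in np.arange(-100,-74,3.):
        ys=np.arange(lo,hi,.5);P=np.array([proj('top',[*(R@[x,y]+o),57]) for y in ys],np.float32)
        g=cv2.remap(cv2.cvtColor(im,cv2.COLOR_RGB2GRAY),P[:,0].reshape(1,-1),P[:,1].reshape(1,-1),cv2.INTER_LINEAR)[0].astype(float)
        k=g.argmax();W.append((ys[k],g[k]))
    print(W)
b=cv2.resize(im[110:270,110:380,::-1],(800,474),interpolation=cv2.INTER_CUBIC);cv2.imwrite('pics/t8c.png',b)
E
```

```text
tool_pos: [499.1, 153.4, 122.7]
contact_force: [-0.7, -6.4, 10.5]
time: 34.27
tool_pos: [379.7, -305.1, 259.8]
red [207.33333333 188.66666667] [-58.2 -70.3]
red [209. 208.] [-112.7  -69.7]
[(np.float64(101.0), np.float64(116.0)), (np.float64(100.5), np.float64(125.0)), (np.float64(100.5), np.float64(138.0)), (np.float64(100.5), np.float64(141.0)), (np.float64(100.0), np.float64(151.0)), (np.float64(100.0), np.float64(155.0)), (np.float64(99.5), np.float64(133.0)), (np.float64(99.5), np.float64(137.0)), (np.float64(99.5), np.float64(129.0))]
[(np.float64(-71.0), np.float64(141.0)), (np.float64(-71.5), np.float64(130.0)), (np.float64(-71.5), np.float64(114.0)), (np.float64(-71.5), np.float64(114.0)), (np.float64(-72.0), np.float64(115.0)), (np.float64(-70.0), np.float64(119.0)), (np.float64(-70.0), np.float64(137.0)), (np.float64(-70.5), np.float64(143.0)), (np.float64(-70.5), np.float64(158.0))]
```

View pics/t8c.png

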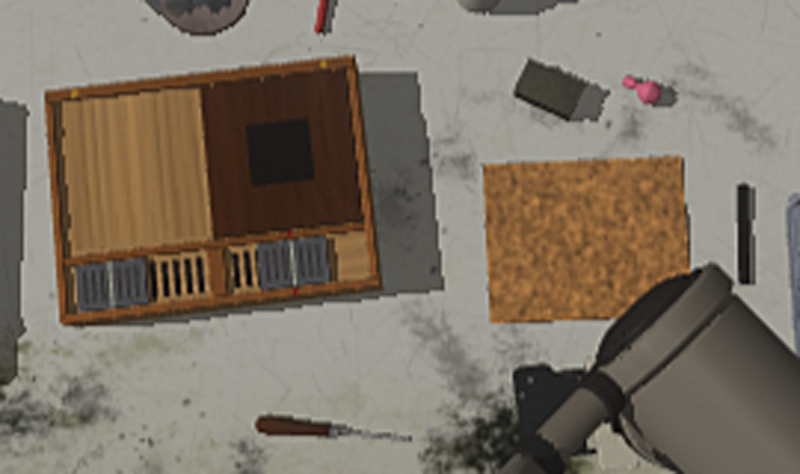

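The mat is empty, the cover is shut, and the left vent is at its end stop. The right vent's line at box y ≈ -71 sits at the red marks, within about 1 mm, and the other things haven't moved. I'm handing in.

```bash
python3 -c "
from plant import order
print(order.close_job())"
```

```text
the job is handed in; nothing more can be done
None
```

The job is handed in: all three knobs from the mat lie side by side in the compartment under the fully shut cover, the left vent is fully open, and the right vent's line is within about 1 mm of the red marks.

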